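# Reset the fume hood alarm with its key

### The job

Reset the fume hood's airflow alarm: take the red key from its cork block, insert it fully into the keyhole of the grey alarm box, turn it clockwise (seen from above) until it bears firmly against its stop, then turn it back home and withdraw it. Work gently, without forcing the key in the lock, stand it back in its cork block pushed down to the pocket floor, let go, and leave the glassware, bottle and vial where they are.

Things in the scene. Friction and masses are not known exactly. Their poses are not given: they have to be found in the camera images.
- key: Loose key, 35 to 70 g, upright in the cork block. Origin: centre of the flat tip; z up the shank. Steel shank 9 mm in diameter, tip tapered, z = 0 to 44 mm. At its foot a flat bit, 5 mm thick along y, reaches 18 mm from the axis on the +x side only, z = 0 to 9 mm. Red bow (grip plate), z = 42 to 76 mm, 32 mm wide along x, 10 mm thick along y: pinch across y. White tab on the bow's +x half.
- lock: Grey alarm box fixed to the bench, 110 mm along x, 100 along y, 60 high; origin under the keyhole's axis, on the bench. Brass plate around the keyhole; a short red line on its +x side is the home mark, to which the bit points at home. Two 4 mm high lamps in the +x corners. More than 40 N between key and box (all contacts added up, wedging included) damages the lock.
- keyhole (a point): On the keyhole's axis in the top face of the box (60 mm above the bench), axes as the lock's. Hole: an 11 mm square around the axis for the shank, with a slot 7 mm wide to 19.5 mm from the axis on the +x side for the bit. No lead-in. The top is 10 mm thick, hollow below, where the bit can turn; the key comes out only within a few degrees of home.
- lock_floor (a point): On the keyhole's axis on the plug's floor, 26 mm below the top of the box, axes as the lock's. The key's tip rests here when fully inserted; the bow's underside is then 16 mm above the top.
- plug (a joint): Turn of the lock's plug, rad: 0 at home, growing clockwise seen from above. Its two lugs hold the bit with 1 mm play either side; it lags about 0.1 rad behind the key; a spring of 0.02 to 0.05 N m drives it home. The key turns by 35 to 85 degrees, different each time, until its bit meets a rigid hidden stop: bear on it with about 0.1 N m (5 N or more at the bit); over 18 N damages it.
- block: Cork key block fixed to the bench, 75 mm along x, 65 along y, 36 high, origin at the centre of its underside, under the axis of the standing key. Pocket in its top: from 6.5 mm behind this axis (-x) to 20 mm ahead of it (+x, for the bit), 12 mm wide along y, 28 mm deep.
- pocket_floor (a point): Point on the floor of the cork block's pocket where the centre of the key's tip stands (8 mm above the bench), axes as the block's.
- reagent_bottle: Loose amber bottle with blue cap, 68 mm in diameter, 100 mm high, origin under its centre. Leave alone.
- vial: Loose white vial with red cap, 28 mm in diameter, 52 mm high, origin under its centre. Leave alone.
- flask: Loose glass flask on a cork ring, 86 mm in diameter, 100 mm high, origin under its centre. Leave alone.
Things that resemble listed ones, but are neither listed nor needed, are in the scene too. Several things look just like the block: the one meant starts nearest to the robot's base.

How it is judged:
On the way, in this order (a step that is already met when the one before it is completed fails the run):
1. the key is fully inserted: its tip within 4 mm of the plug's floor, on the axis within 4 mm (z of key in the frame of lock_floor below 0.004 m and horizontal distance between key and lock_floor below 0.004 m), for 0.2 s.
2. the inserted key bears against the lock's stop with more than 2 N, for 0.1 s (z of key in the frame of lock_floor below 0.008 m and horizontal distance between key and lock_floor below 0.004 m and contact force between key and stop_c0 above 2 N), for 0.1 s.
3. the key, still in the lock, is turned back home: within 0.15 rad of the home mark, plug within 0.2 rad of home (z of key in the frame of lock_floor below 0.01 m and horizontal distance between key and lock_floor below 0.004 m and angle between the x axis of key and the x axis of lock, either way round below 0.15 rad and value of joint plug below 0.2 rad), for 0.1 s.
At the end, for the whole second after the job is handed in: The key stands free and at rest in the cork block's pocket: tip within 5 mm of the pocket floor and 7 mm of its axis, leaning less than 0.2 rad; the plug is home within 0.2 rad (horizontal distance between key and pocket_floor below 0.007 m and z of key in the frame of pocket_floor below 0.005 m and angle between key's own z axis and vertical below 0.2 rad and linear speed of key below 0.02 m/s and value of joint plug below 0.2 rad); the robot touches nothing.
It fails at once if the key is forced past its stop: more than 18 N between key and stop (contact force between key and stop_c0 above 18 N).
It fails at once if the key is forced: more than 40 N between key and alarm box (contact force between key and lock above 40 N).
It fails at once if the amber bottle is pushed more than 20 mm or tipped over (distance of reagent_bottle from where it was at the start of the episode above 0.02 m or angle between reagent_bottle's own z axis and vertical above 0.35 rad).
It fails at once if the red-capped vial is pushed more than 20 mm or tipped over (distance of vial from where it was at the start of the episode above 0.02 m or angle between vial's own z axis and vertical above 0.35 rad).
It fails at once if the flask on its cork ring is pushed more than 20 mm or tipped over (distance of flask from where it was at the start of the episode above 0.02 m or angle between flask's own z axis and vertical above 0.35 rad).
It also fails if it takes over 72 s, if anything falls off the work surface, if the arm or the gripper's body presses on something with over 40 N, if the wrist force passes 120 N, or if a joint passes its speed limit or range.

### The arm

A 7-joint arm with a two-finger parallel gripper is mounted at the origin on the work surface. World frame = base frame: x ahead of the robot, y to its left, z up, the work surface at z = 0. Lengths are in m, angles in rad, forces in N, time in s.
With the tool pointing down it reaches from about 0.425 to 0.925 m from the base axis. Payload 6.8 kg.
Tool frame: the origin (TCP) lies on the mounting face of the last link; the fingertips stand 173 mm ahead of it and the grasp point (between the pads) lies 155 mm ahead of it; z points along the fingers, y is the line along which they close (so a half turn about z gives the same grasp; the last joint's range is limited). The gripper opens to 85 mm and grips with 20 to 120 N. Pads are 22 mm wide; open, the fingers measure 114 mm over their backs; the gripper's body (76 mm by 85 mm) begins 54 mm behind the grasp point. The pads swing forward as they close: fully open they stand 13 mm farther back than shut.
Start: joints at [-1.263, 0.477, 0.022, 1.555, -0.011, 1.109, -0.083], TCP at [0.273, 0.618, 0.405] pointing down, gripper open.
Joint ranges: [-2.96, 2.96], [-0.34, 2.1], [-1.41, 1.46], [0.24, 2.44], [-1.37, 4.51], [0.17, 1.92], [-2.96, 2.96]. Speed limits (rad/s): [2.39, 2.39, 3.14, 3.14, 3.14, 3.14, 3.14].

### API

Orientations are given as a unit quaternion [w, x, y, z].
In Python, from station import bot gives the robot as it stands. The module is installed in compiled form; this text tells all that it offers.
- The arm moves only by the shell command python3 -m pendant 'ROWS' [FORCE]. ROWS is JSON, a list of rows, each a list of 5 numbers: the finger opening in m, from 0 to 0.0854, then the shift along the tool's x, y, z in m, then the turn about the tool's z in degrees. In form: [[jaw, x, y, z, yaw], ...]. A call has 1 to 12 rows; each row shifts and turns the commanded pose from where the row before left it, along the tool's axes as they then stand; what a row does not reach is not made up. A row lasts 1/12 s, in which the tool goes at most 41.7 mm and 7.16 degrees, less where a joint would pass 70% of its speed; a pose out of reach is approached as far as the arm can. A call with a gripper value outside its range is refused whole. The fingers move at their own pace and stop on an object; FORCE is the grip in N (left out, the last holds). Time passes only in rows, so rows that do not move let the fingers close. It gives the time, the measured TCP pose, the force, the opening and the grip force at its end, in the units of the state.
- bot.get_obs(): the state, without advancing time (a new reading comes with each control period).
- bot.read_camera(name): name is "scene" or "top" or "wrist"; returns (picture, depth): 420x560x3 uint8, blue, green, red; 420x560 float32, m along the optical axis (not along the pixel's ray), 0 where there is no reading.
- bot.camera_model(name): a dict with "intrinsics" (3x3 intrinsics, pixels), "R" (3x3) and "t" (3): a world point X has camera coordinates R X + t. Camera axes: x right, y down, z forward; pixel columns grow to the right and rows downward; lengths in m; the calibration is good to about 2 mm. A picture is of the moment at which its call begins: read the wrist's pose just before it. camera_model takes no time and is no camera call; for the wrist camera it gives the pose at the moment of the call.
- bot.hand_in(): hands the job in; it is judged then, once.
Trained networks look in the newest picture that a camera, given by its name, has taken for a name from the list of things; names that differ only in an ending like _2 or _b are one class to them, and where a whole thing is asked for, a point or a joint stands for the part that bears it (a point fixed in the world has none). Each returns a list of dicts, best first, with "score" (0 to 1); they miss things now and then, are a little off and sometimes report something else, mostly with a low value. They report only what shows in the picture. A call takes as long as a camera call. They do not tell look-alikes from the thing itself.
- bot.boxes_of(name, camera): "at" ([column, row] in pixels, amid what is visible of it).
- bot.trace(name, camera): "mask" (420x560 bool, what is visible of it) and "at" ([column, row] in pixels, amid what is visible of it).
- bot.pinpoint(name, camera): "at" ([column, row] in pixels: a listed point, or the origin of a listed thing).
The state is a dict: "t": time; "q": joint angles; "joint_vel": joint speeds; "joint_torque": joint torques, N m; "eef_pos": TCP position; "tool_rot": TCP orientation; "contact_force": force on the tool from outside, world axes, zero at the start; "torque": the same for the moment, N m; "gripper_width": opening from 0.0 (shut) to 1.0 (fully open); "grasp_force": force on a finger pad.
Only numpy, scipy, OpenCV 4.12 (cv2) and the standard library are available. Lean on these libraries where they do the work, as an engineer would, in place of code of your own. Each camera call takes 0.05 s, during which the arm holds its last target. There are 200 camera calls.

## Working session

There is one attempt and no reset: what is moved stays moved. The work goes in short steps, Python scripts to look and compute and a shell command to move; the robot and the scene stay as the last step left them, time stands still between calls to the robot, and variables do not carry over. Pictures are saved under pics/ and viewed, at most 10 in all, crops included, and the job is handed in when it is done.

```bash
mkdir -p pics; cat > h.py <<'E'
import numpy as np, cv2
from station import bot
def px2w(cam,m,uv,depth=None,z=None):
    K=np.array(m["intrinsics"]);R=np.array(m["R"]);t=np.array(m["t"])
    r=np.linalg.inv(K)@np.array([uv[0],uv[1],1.0])
    if z is not None:
        o=-R.T@t; d=R.T@r; return o+d*(z-o[2])/d[2]
    return R.T@(r*depth-t)
def proj(m,X):
    p=np.array(m["intrinsics"])@(np.array(m["R"])@np.array(X)+np.array(m["t"])); return p[:2]/p[2]
E
python3 - <<'E'
from h import *
o=bot.get_obs();print(o)
for c in ["scene","top"]:
    im,d=bot.read_camera(c);m=bot.camera_model(c);cv2.imwrite(f"pics/{c}0.png",im);np.save(f"{c}.npy",d)
    print(c,-np.array(m["R"]).T@np.array(m["t"]))
    for n in ["key","lock","block","reagent_bottle","vial","flask"]:
        for x in bot.boxes_of(n,c):
            u=x["at"];dd=d[int(u[1]),int(u[0])]
            print(n,round(x["score"],2),np.round(u),np.round(px2w(c,m,u,dd),3))
    for n,z in [("keyhole",.06),("pocket_floor",.008),("key",.008)]:
        for x in bot.pinpoint(n,c): print("P",n,round(x["score"],2),np.round(x["at"],1),np.round(px2w(c,m,x["at"],z=z),3))
E
```

```text
{'t': 0.0, 'q': array([-1.26311367,  0.47777791,  0.02234418,  1.5564635 , -0.01151665,
        1.10930416, -0.0830974 ]), 'joint_vel': array([-2.54993627e-03, -1.95565861e-05, -8.46812424e-04, -5.79479578e-05,
       -4.31191173e-04,  9.56800412e-04,  9.14028689e-05]), 'joint_torque': array([ 4.83109379e-04, -5.96455622e+01,  1.60869732e+00, -2.81196535e+01,
        1.25420120e-02,  9.47022869e-03,  2.35962835e-05]), 'eef_pos': array([0.27251478, 0.61723358, 0.40373531]), 'tool_rot': array([-1.27996584e-04,  2.06390792e-01,  9.78469217e-01, -9.03402162e-04]), 'contact_force': array([-0.05836309,  0.544442  , -0.55803126]), 'torque': array([-0.0170891 , -0.03660687,  0.02881669]), 'grasp_force': 0.0, 'gripper_width': 1.0013873412806324}
scene [0.97390715 0.69975815 0.61709217]
key 0.85 [344. 263.] [0.581 0.196 0.061]
key 0.63 [331. 202.] [ 0.474 -0.006  0.034]
key 0.6 [265. 187.] [ 0.592 -0.091  0.06 ]
lock 0.68 [267. 190.] [ 0.59  -0.083  0.058]
block 0.75 [343. 280.] [0.589 0.21  0.034]
block 0.75 [302. 340.] [0.719 0.29  0.035]
reagent_bottle 0.98 [399. 324.] [0.59  0.354 0.066]
v
[... 263 characters left out ...]
.63 [344.6 283. ] [0.573 0.194 0.008]
P key 0.67 [344.5 286.5] [0.578 0.201 0.008]
top [ 0.464842   -0.01510857  1.26367591]
lock 0.8 [328. 210.] [ 0.579 -0.136  0.029]
block 0.85 [177. 161.] [0.71  0.274 0.017]
block 0.6 [207. 211.] [0.574 0.186 0.029]
reagent_bottle 0.57 [149. 210.] [0.568 0.319 0.101]
vial 0.44 [282. 250.] [ 0.471 -0.014  0.051]
flask 0.87 [412. 215.] [ 0.562 -0.344  0.082]
P keyhole 0.55 [329.4 216.5] [ 0.559 -0.135  0.06 ]
P keyhole 0.47 [204.4 209.7] [0.575 0.188 0.06 ]
P keyhole 0.39 [326.  210.8] [ 0.574 -0.126  0.06 ]
P pocket_floor 0.76 [181.2 161.1] [0.712 0.264 0.008]
P pocket_floor 0.6 [205.7 210.7] [0.577 0.194 0.008]
P key 0.4 [205.  209.9] [0.579 0.196 0.008]
```

View pics/scene0.png

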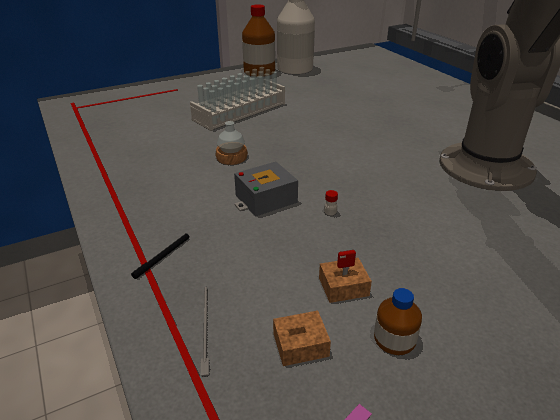

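View pics/top0.png

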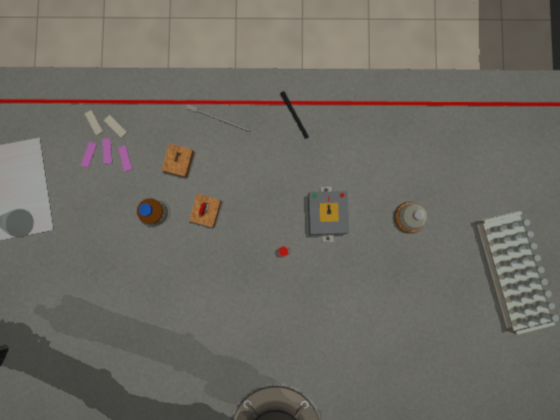

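The top view shows two cork blocks: (206,211) holds the red key, about 0.61 m from the base; (178,161) is empty, about 0.76 m away. The nearer one with the key fits the description. The lock is at (328,212) with its lamps on the far side, so its +x is roughly world +x. I'll move above the key and confirm from close by.

```bash
python3 -m pendant '[[0.0854,-0.030,-0.018,0,0],[0.0854,-0.030,-0.018,0,0],[0.0854,-0.030,-0.018,0,0],[0.0854,-0.030,-0.018,0,0],[0.0854,-0.030,-0.018,0,0],[0.0854,-0.030,-0.018,0,0],[0.0854,-0.030,-0.018,0,0],[0.0854,-0.030,-0.018,0,0],[0.0854,-0.030,-0.018,0,0],[0.0854,-0.030,-0.018,0,0],[0.0854,-0.030,-0.018,0,0],[0.0854,0,0,0,0]]' 30
cat > look.py <<'E'
import sys
from h import *
name=sys.argv[1]
o=bot.get_obs();m=bot.camera_model("wrist");im,d=bot.read_camera("wrist")
np.savez(name+".npz",d=d,im=im,K=m["intrinsics"],R=m["R"],t=m["t"],p=o["eef_pos"],q=o["tool_rot"])
cv2.imwrite(f"pics/{name}.png",im)
print(o["t"],o["eef_pos"],o["tool_rot"],o["q"]);print("cam",-np.array(m["R"]).T@m["t"])
for n,z in [("keyhole",.06),("pocket_floor",.008),("key",.008)]:
    for x in bot.pinpoint(n,"wrist"): print("P",n,round(x["score"],2),np.round(x["at"],1),np.round(px2w("",m,x["at"],z=z),4))
E
python3 look.py w1
```

```text
t: 2.0
eef_pos: [0.499, 0.2955, 0.4051]
tool_rot: [0.002, 0.212, 0.977, -0.001]
contact_force: [0.6, -1.7, -0.2]
gripper_width: 1.002
grasp_force: 0.0
2.0 [0.49903851 0.29549351 0.4051457 ] [ 0.00178891  0.21180642  0.97730911 -0.00132025] [-0.76110131  0.32043127  0.14743308  1.79685191 -0.04890489  1.02763897
  0.54814818]
cam [0.42380876 0.32922023 0.37458214]
P keyhole 0.42 [218.4 267.5] [0.5508 0.2089 0.06  ]
P pocket_floor 0.85 [325.4 332.5] [0.7052 0.2674 0.008 ]
P pocket_floor 0.59 [223.2 269.8] [0.5767 0.1926 0.008 ]
P key 0.61 [221.4 268.7] [0.5746 0.1914 0.008 ]
```

```bash
python3 - <<'E'
import cv2
im=cv2.imread("pics/w1.png");cv2.imwrite("pics/w1c.png",cv2.resize(im[180:420,120:440],None,fx=2.5,fy=2.5,interpolation=2))
E
```

```text
(no output)
```

View pics/w1c.png

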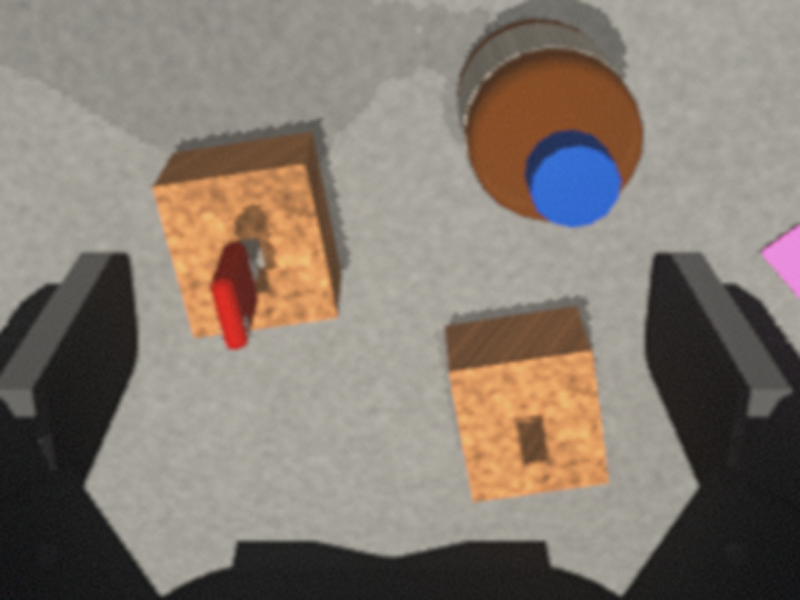

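The crop shows the key upright in the block at crop (245,240), with the empty look-alike at (530,400). The amber bottle is about 0.13 m from the key. Next I measure the key's bow and block axes from depth.

```bash
cat > meas.py <<'E'
import sys
from h import *
f=np.load(sys.argv[1]+".npz");im=f["im"].astype(int);d=f["d"];K,R,t=f["K"],f["R"],f["t"]
v,u=np.mgrid[:420,:560]
P=(np.stack([(u-K[0,2])/K[0,0],(v-K[1,2])/K[1,1],np.ones_like(u)],-1)*d[...,None]-t)@R
hsv=cv2.cvtColor(f["im"],cv2.COLOR_BGR2HSV);H,S,V=[hsv[...,i].astype(int) for i in range(3)]
def rect(mask,n):
    X=P[mask];
    if len(X)<5: print(n,"few",len(X));return
    c,wh,a=cv2.minAreaRect((X[:,:2]*1000).astype(np.float32)); 
    bx=cv2.boxPoints((c,wh,a)); e=[bx[1]-bx[0],bx[2]-bx[1]]
    print(n,len(X),"c",np.round(c,1),"z",np.round(np.percentile(X[:,2],[5,50,95]),4),[ (round(float(np.hypot(*k)),1),round(float(np.degrees(np.arctan2(k[1],k[0]))),1)) for k in e])
ok=d>0
tx=2*(f["q"][1]**2+f["q"][0]**2)-1;ty=2*(f["q"][1]*f["q"][2]+f["q"][0]*f["q"][3])
print("tool x dir deg",np.degrees(np.arctan2(ty,tx)))
near=lambda x,y,r:np.hypot(P[...,0]-x,P[...,1]-y)<r
red=ok&((H<6)|(H>174))&(S>170)&(P[...,2]>.04)
E
cat > m1.py <<'E'
exec(open("meas.py").read())
n=near(.575,.193,.07)
rect(red&n&(P[...,2]>.045),"red");rect(red&n&(P[...,2]>.079),"redtop")
rect(ok&n&(abs(P[...,2]-.036)<.003)&(H>8)&(H<25)&(S>90),"blocktop")
w=ok&n&(S<60)&(P[...,2]>.048)
print("white",w.sum(),P[w].mean(0) if w.any() else "")
E
python3 m1.py w1
```

```text
tool x dir deg 155.54368175228583
red 405 c [573.8 193.4] z [0.0628 0.0826 0.0851] [(30.2, -15.2), (10.1, 74.8)]
redtop 264 c [573.9 193.2] z [0.0802 0.0837 0.0853] [(30.4, -20.6), (9.3, 69.4)]
blocktop 3207 c [575.1 192.8] z [0.0351 0.0364 0.0376] [(76.4, -15.1), (65.5, 74.9)]
white 22 [0.57862088 0.19705386 0.05837227]
```

```bash
python3 -m pendant '[[0.06,-0.0276,-0.0155,0,0],[0.06,-0.0276,-0.0155,0,0],[0.06,-0.0276,-0.0155,0,0],[0.06,-0.0276,-0.0155,0,0],[0.06,0,0,0.03,-4.5],[0.06,0,0,0.03,-5],[0.06,0,0,0.03,0],[0.06,0,0,0.01,0],[0.06,0,0,0,0],[0.06,0,0,0,0]]'
python3 look.py w2; python3 m1.py w2
python3 - <<'E'
import cv2
im=cv2.imread("pics/w2.png");cv2.imwrite("pics/w2c.png",cv2.resize(im[150:390,160:400],None,fx=2.5,fy=2.5,interpolation=2))
E
```

```text
t: 3.03
eef_pos: [0.5704, 0.203, 0.3052]
tool_rot: [-0.0, 0.124, 0.992, 0.0]
contact_force: [0.7, -0.2, 0.6]
gripper_width: 0.698
grasp_force: 0.0
3.0333 [0.57042177 0.20300094 0.30518977] [-9.49481161e-05  1.23982761e-01  9.92284360e-01  1.20414017e-04] [-0.54873191  0.47409756  0.13691012  1.82417837 -0.08352035  0.84889302
  0.95069326]
cam [0.49025178 0.22304273 0.27495319]
P pocket_floor 0.96 [261.1 210.1] [0.5733 0.1901 0.008 ]
P key 0.79 [262.7 213.2] [0.5761 0.1907 0.008 ]
tool x dir deg 165.75597053967857
red 863 c [573.9 192.8] z [0.0643 0.0835 0.0851] [(30.5, -15.6), (9.5, 74.4)]
redtop 706 c [573.9 192.8] z [0.0813 0.0838 0.0852] [(30.5, -15.4), (9.5, 74.6)]
blocktop 8002 c [575.1 192.4] z [0.0354 0.0365 0.0376] [(76.0, -15.1), (65.0, 74.9)]
white 34124 [0.5603021  0.20251117 0.19344145]
```

View pics/w2c.png

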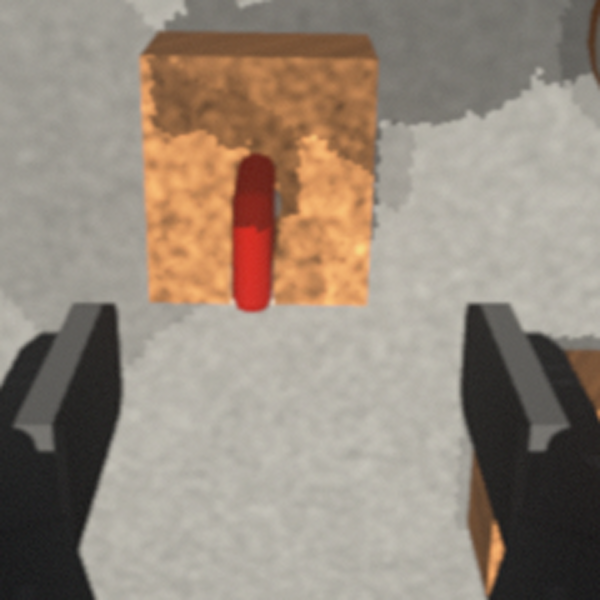

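The key sits straight in the pocket with its bow at crop (253,230), parallel to the tool's x. White tab edges show at the lower end (crop 232–275,302), so key +x is about -15° in world. Descending now.

```bash
python3 -m pendant '[[0.06,-0.006,-0.009,0,1.3],[0.06,0,0,0.02,0],[0.06,0,0,0.02,0],[0.06,0,0,0.02,0],[0.06,0,0,0.015,0],[0.06,0,0,0.007,0],[0.06,0,0,0,0],[0.06,0,0,0,0],[0.06,0,0,0,0]]'; python3 -c "
from station import bot;o=bot.get_obs();print(o['eef_pos'],o['tool_rot'])"
```

```text
t: 3.98
eef_pos: [0.5748, 0.1915, 0.224]
tool_rot: [0.001, 0.136, 0.991, 0.0]
contact_force: [0.2, 0.3, -0.4]
gripper_width: 0.703
grasp_force: 0.0
[0.57477596 0.19146211 0.22396378] [9.22040982e-04 1.36234153e-01 9.90676118e-01 4.83789425e-04]
```

```bash
python3 -m pendant '[[0.06,0.0012,0.001,0,0],[0.03,0,0,0,0],[0.015,0,0,0,0],[0.0,0,0,0,0],[0.0,0,0,0,0],[0.0,0,0,0,0],[0.0,0,0,0,0],[0,0,0,0,0],[0,0,0,0,0]]' 40; python3 -m pendant '[[0,0,0,-0.01,0],[0,0,0,-0.02,0],[0,0,0,-0.03,0],[0,0,0,-0.03,0],[0,0,0,-0.03,0],[0,0,0,0,0],[0,0,0,0,0]]';python3 look.py w3;python3 - <<'E'
import cv2
im=cv2.imread("pics/w3.png");cv2.imwrite("pics/w3c.png",cv2.resize(im[150:420,120:440],None,fx=2.2,fy=2.2,interpolation=2))
E
```

```text
t: 4.73
eef_pos: [0.5733, 0.1929, 0.223]
tool_rot: [0.0, 0.136, 0.991, 0.0]
contact_force: [-1.7, -0.4, 4.6]
gripper_width: 0.111
grasp_force: 40.3
t: 5.32
eef_pos: [0.5737, 0.1929, 0.345]
tool_rot: [0.002, 0.136, 0.991, 0.001]
contact_force: [-0.2, 0.3, 0.3]
gripper_width: 0.113
grasp_force: 39.8
5.3167 [0.57371938 0.19289755 0.34502533] [0.00180701 0.13600992 0.99070512 0.0011856 ] [-0.54538138  0.42503311  0.15425958  1.79658441 -0.07983241  0.92165387
  0.94132171]
cam [0.49419035 0.214909   0.31451242]
P pocket_floor 0.89 [273.2 186.8] [0.572  0.1917 0.008 ]
P pocket_floor 0.7 [385.7 295.9] [0.709  0.2684 0.008 ]
P key 0.66 [275.  248.9] [0.6304 0.177  0.008 ]
```

View pics/w3c.png

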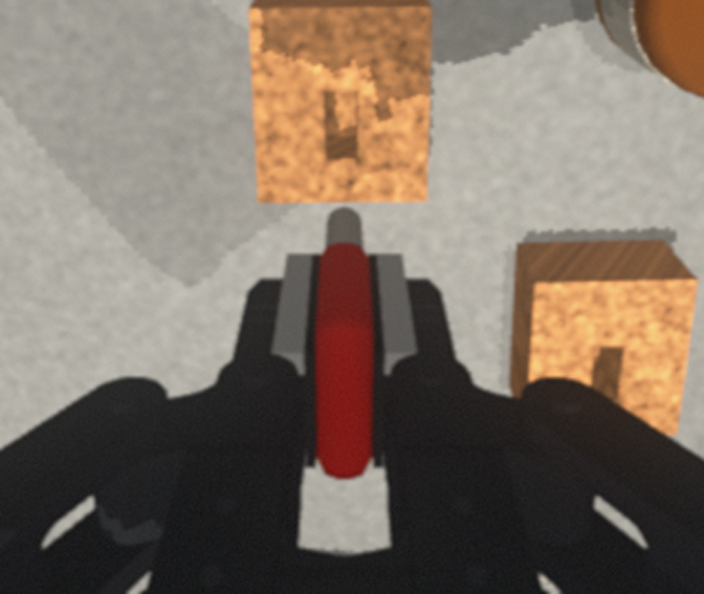

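Key is held; the round shank shows at crop (344,220) with no bit on the near side, so the bit is on the far (+x) side as expected. The grasp pose (0.5733, 0.1929, 0.223) doubles as the put-back pose. Moving to the lock.

```bash
python3 -m pendant '[[0,-0.0083,-0.0312,0,0],[0,-0.0083,-0.0312,0,0],[0,-0.0083,-0.0312,0,0],[0,-0.0083,-0.0312,0,0],[0,-0.0083,-0.0312,0,0],[0,-0.0083,-0.0312,0,0],[0,-0.0083,-0.0312,0,0],[0,-0.0083,-0.0312,0,0],[0,-0.0083,-0.0312,0,0],[0,-0.0083,-0.0312,0,0],[0,0,0,0,0],[0,0,0,0,0]]'
python3 look.py w4
cat > m2.py <<'E'
exec(open("meas.py").read())
n=near(.57,-.13,.085)&(abs(P[...,2]-.06)<.004)
rect(n,"locktop")
br=n&(H>14)&(H<32)&(S>120)&(V>80);rect(br,"brass")
rl=n&((H<8)|(H>172))&(S>120);rect(rl&near(.57,-.13,.045),"redline")
E
python3 m2.py w4
```

```text
t: 6.52
eef_pos: [0.5683, -0.1326, 0.3415]
tool_rot: [-0.001, 0.138, 0.99, -0.001]
contact_force: [0.3, 0.7, -1.3]
gripper_width: 0.115
grasp_force: 39.8
6.5167 [ 0.56827614 -0.13255943  0.3414988 ] [-1.12590282e-03  1.38354818e-01  9.90381929e-01 -5.57929247e-04] [-0.06629604  0.40138975  0.24145788  1.85391873 -0.11784478  0.90239226
  1.52327089]
cam [ 0.48867583 -0.1102573   0.31143859]
P keyhole 0.78 [276.6 212.7] [ 0.5705 -0.1333  0.06  ]
P key 0.8 [276.3 247.2] [ 0.6198 -0.1475  0.008 ]
tool x dir deg 164.09458748494467
locktop 17304 c [ 569.9 -133.8] z [0.0595 0.0606 0.0618] [(100.5, -87.9), (111.0, 2.1)]
brass 3603 c [ 569.8 -134. ] z [0.0598 0.061  0.062 ] [(47.9, -88.1), (48.8, 1.9)]
redline 86 c [ 603.5 -132.8] z [0.06   0.0612 0.0624] [(3.2, -88.5), (18.4, 1.5)]
```

View pics/w4.png

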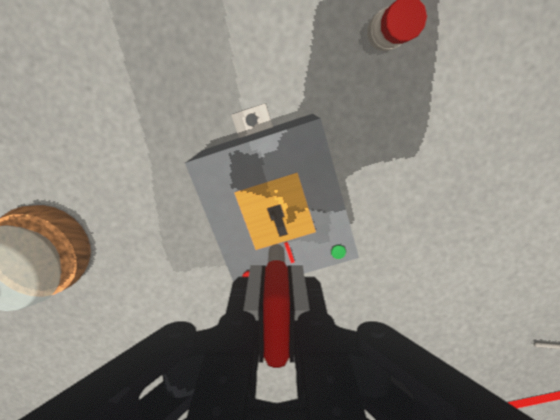

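The wrist view shows the keyhole at (277,213), the brass plate centred on (276,212) and the red home mark at (290,252). Box size reads 111×100.5 mm at z 0.0606, which matches; lock yaw is +2°. I'll align yaw and look from closer.

```bash
python3 -m pendant '[[0,0,0,0,-6],[0,0,0,0,-6],[0,0,0,0,-5.9],[0,-0.001,-0.001,0.02,0],[0,0,0,0.018,0],[0,0,0,0,0],[0,0,0,0,0],[0,0,0,0,0]]'
python3 look.py w5
cat >> m2.py <<'E'
c=np.array([.5698,-.1338]);
dk=(V<75)&(S<200)
# hole: dark pixels intersected with plane z=.06
uv=np.stack([u,v,np.ones_like(u)],-1)@np.linalg.inv(K).T@R; o=-R.T@t; Q=o+uv*((.06-o[2])/uv[...,2:3])
lab=cv2.connectedComponents((dk&(np.hypot(Q[...,0]-.578,Q[...,1]+.1335)<.022)).astype(np.uint8))[1]
i=np.argmax(np.bincount(lab.ravel())[1:])+1;M=lab==i
X=Q[M][:,:2]*1000;r=cv2.minAreaRect(X.astype(np.float32));print("hole",len(X),r)
a=np.radians(2.0);ex=np.array([np.cos(a),np.sin(a)]);ey=np.array([-ex[1],ex[0]])
print("hole x ext",np.percentile(X@ex,[1,99])-569.8*ex[0]+134*ex[1],"y",np.percentile(X@ey,[1,99])-569.8*ey[0]+134*ey[1])
E
python3 m2.py w5;python3 - <<'E'
import cv2
im=cv2.imread("pics/w5.png");cv2.imwrite("pics/w5c.png",cv2.resize(im[140:300,180:380],None,fx=4,fy=3.7,interpolation=2))
E
```

```text
t: 7.38
eef_pos: [0.5706, -0.1302, 0.3054]
tool_rot: [0.0, -0.02, 1.0, 0.0]
contact_force: [-0.7, -0.8, 0.5]
gripper_width: 0.112
grasp_force: 39.7
7.3833 [ 0.57058393 -0.13023755  0.3053657 ] [ 3.13538446e-04 -2.04375459e-02  9.99791081e-01  4.29246047e-05] [-0.00717741  0.44538259  0.16150446  1.87440638 -0.09439598  0.82849135
  1.81435204]
cam [ 0.48796071 -0.13380264  0.27507596]
P keyhole 0.83 [270.  221.3] [ 0.5673 -0.1343  0.06  ]
P key 0.76 [276.  251.3] [ 0.6125 -0.1285  0.008 ]
tool x dir deg -177.6578678855449
locktop 21648 c [ 569.6 -133.8] z [0.0595 0.0606 0.0617] [(100.5, -88.0), (110.7, 2.0)]
brass 4514 c [ 569.4 -134. ] z [0.06  0.061 0.062] [(47.8, -88.2), (48.3, 1.8)]
redline few 0
hole 226 ((576.4089965820312, -134.5830535888672), (21.859712600708008, 6.862161159515381), 6.671082019805908)
hole x ext [-4.09672496 16.03625157] y [-4.66913057  2.44438588]
```

View pics/w5c.png

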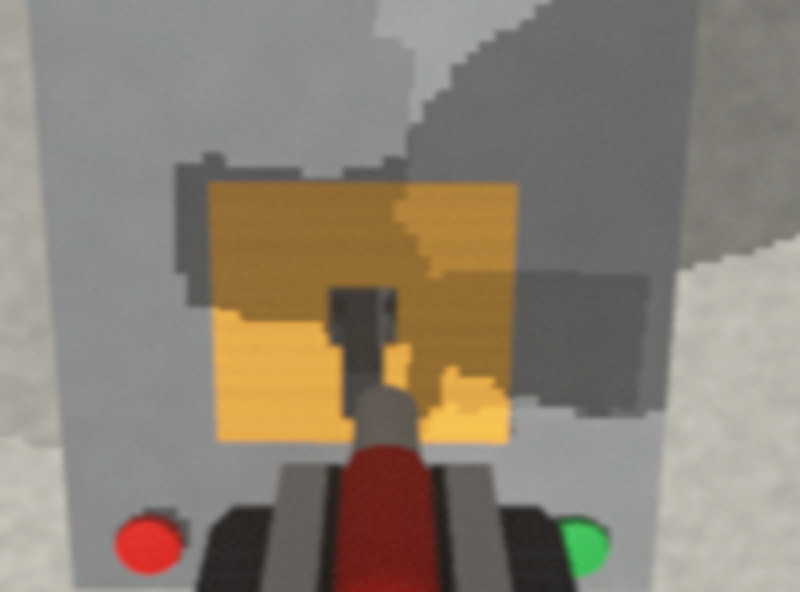

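```bash
python3 - <<'E'
from h import *
f=np.load("w5.npz");m={"intrinsics":f["K"],"R":f["R"],"t":f["t"]}
p=f["p"]; ex=np.array([np.cos(np.radians(2.3)),np.sin(np.radians(2.3)),0])
for dz in [-.215,-.205,-.19,-.175]:
    b=p+[0,0,dz]; print(dz,proj(m,b),"back edge",proj(m,b-.0045*ex))
for uv in [(180+330/4,140+288/3.7),(180+397/4,140+288/3.7),(180+346/4,140+416/3.7),(180+381/4,140+350/3.7),(180+346/4,140+350/3.7)]: print(px2w("",m,uv,z=.06))
im=f["im"]
for r in (248,252,256): print(r,[tuple(map(int,im[r,c])) for c in range(264,292,1)])
E
```

```text
-0.215 [276.08641366 245.67117213] back edge [276.09289933 238.30641265]
-0.205 [276.10449974 253.30530302] back edge [276.11144461 245.63212759]
-0.19 [276.13524291 266.28199127] back edge [276.14299864 258.09652443]
-0.175 [276.17132764 281.51335132] back edge [276.18008383 272.7458311 ]
[ 0.56511935 -0.13912847  0.06      ]
[ 0.56468451 -0.12842462  0.06      ]
[ 0.58929682 -0.13578657  0.06      ]
[ 0.5763432 -0.1305161  0.06     ]
[ 0.57657376 -0.13619834  0.06      ]
248 [(74, 159, 216), (69, 123, 162), (70, 82, 97), (69, 73, 74), (71, 75, 78), (76, 81, 85), (79, 87, 93), (80, 88, 94), (84, 92, 97), (81, 90, 96), (84, 92, 98), (85, 91, 97), (83, 91, 97), (83, 91, 97), (83, 91, 97), (81, 88, 94), (81, 88, 96), (82, 90, 94), (80, 89, 98), (70, 94, 115), (57, 101, 134), (50, 108, 146), (51, 107, 147), (50, 108, 146), (47, 105, 142), (53, 114, 154), (63, 142, 194), (73, 168, 226)]
252 [(74, 162, 221), (67, 131, 176), (67, 100, 128), (67, 88, 108), (73, 85, 97), (78, 86, 92), (81, 87, 93), (84, 91, 97), (83, 90, 97), (84, 92, 98), (84, 92, 99), (82, 91, 98), (82, 90, 96), (83, 92, 97), (83, 90, 96), (82, 88, 95), (81, 89, 95), (82, 90, 97), (80, 87, 92), (78, 88, 98), (68, 99, 123), (59, 115, 154), (59, 130, 177), (70, 159, 218), (79, 185, 239), (84, 193, 243), (83, 193, 243), (81, 193, 244)]
256 [(73, 173, 229), (74, 174, 230), (75, 174, 230), (74, 160, 217), (77, 130, 169), (80, 96, 112), (82, 88, 94), (83, 90, 98), (84, 89, 97), (84, 92, 98), (85, 93, 99), (85, 93, 99), (83, 91, 97), (82, 91, 97), (82, 90, 96), (83, 91, 97), (81, 90, 95), (81, 89, 94), (82, 88, 93), (80, 94, 105), (79, 122, 158), (77, 159, 213), (75, 176, 232), (77, 185, 238), (81, 194, 243), (83, 195, 244), (80, 194, 243), (82, 195, 243)]
```

```bash
python3 -m pendant '[[0,0.0012,-0.0036,0,0.3],[0,0,0,0.01,0],[0,0,0,0.01,0],[0,0,0,0.004,0],[0,0,0,0,0],[0,0,0,0,0],[0,0,0,0,0],[0,0,0,0,0]]'; cat > s.py <<'E'
from station import bot
import numpy as np
o=bot.get_obs();q=o['tool_rot'];print(np.round(o['eef_pos']*1000,2),"xdir",np.degrees(np.arctan2(2*(q[1]*q[2]+q[0]*q[3]),2*(q[0]**2+q[1]**2)-1)).round(2),"F",o['contact_force'].round(2),"M",o['torque'].round(3),"q7",o['q'][6].round(2))
E
python3 s.py
```

```text
t: 8.25
eef_pos: [0.5693, -0.1346, 0.2809]
tool_rot: [0.0, -0.017, 1.0, -0.0]
contact_force: [0.5, 0.2, -0.7]
gripper_width: 0.113
grasp_force: 39.7
[ 569.28 -134.59  280.92] xdir -178.02 F [ 0.49  0.15 -0.69] M [-0.07   0.     0.003] q7 1.82
```

```bash
python3 -m pendant '[[0,-0.0002,0.0008,0,0],[0,0,0,0.002,0],[0,0,0,0,0],[0,0,0,0,0]]'; python3 s.py;  python3 -m pendant '[[0,0,0,0.001,0],[0,0,0,0.001,0],[0,0,0,0.001,0],[0,0,0,0.001,0],[0,0,0,0.001,0],[0,0,0,0,0],[0,0,0,0,0]]'; python3 s.py
```

```text
t: 8.58
eef_pos: [0.5692, -0.1337, 0.2786]
tool_rot: [-0.0, -0.017, 1.0, 0.0]
contact_force: [0.3, -0.9, -0.8]
gripper_width: 0.111
grasp_force: 39.7
[ 569.21 -133.7   278.63] xdir -178.02 F [ 0.33 -0.88 -0.78] M [-0.017  0.    -0.004] q7 1.82
t: 9.17
eef_pos: [0.5692, -0.1338, 0.2736]
tool_rot: [-0.0, -0.017, 1.0, 0.0]
contact_force: [0.5, 0.6, 0.1]
gripper_width: 0.113
grasp_force: 39.7
[ 569.21 -133.78  273.57] xdir -178.02 F [0.55 0.65 0.07] M [0.04  0.039 0.029] q7 1.82
```

```bash
python3 -m pendant '[[0,0,0,0.001,0],[0,0,0,0.001,0],[0,0,0,0.001,0],[0,0,0,0,0],[0,0,0,0,0]]'; python3 s.py
```

```text
t: 9.58
eef_pos: [0.5693, -0.1338, 0.2706]
tool_rot: [-0.0, -0.017, 1.0, 0.0]
contact_force: [-0.9, -0.5, -0.1]
gripper_width: 0.11
grasp_force: 39.7
[ 569.26 -133.76  270.62] xdir -178.02 F [-0.87 -0.51 -0.13] M [-0.022 -0.005 -0.017] q7 1.82
```

```bash
python3 -m pendant '[[0,0,0,0.002,0],[0,0,0,0.002,0],[0,0,0,0.002,0],[0,0,0,0,0],[0,0,0,0,0]]'; python3 s.py;python3 -m pendant '[[0,0,0,0.002,0],[0,0,0,0.002,0],[0,0,0,0.002,0],[0,0,0,0.002,0],[0,0,0,0,0],[0,0,0,0,0]]'; python3 s.py
```

```text
t: 10.0
eef_pos: [0.5692, -0.1337, 0.2645]
tool_rot: [-0.0, -0.017, 1.0, 0.0]
contact_force: [1.1, 0.2, -0.6]
gripper_width: 0.11
grasp_force: 39.8
[ 569.24 -133.73  264.49] xdir -178.02 F [ 1.06  0.16 -0.61] M [0.039 0.019 0.068] q7 1.83
t: 10.5
eef_pos: [0.5693, -0.1338, 0.2565]
tool_rot: [-0.0, -0.017, 1.0, 0.0]
contact_force: [-0.1, 1.0, -0.7]
gripper_width: 0.112
grasp_force: 39.8
[ 569.28 -133.75  256.52] xdir -178.02 F [-0.15  0.96 -0.65] M [-0.007 -0.036  0.063] q7 1.83
```

```bash
python3 -m pendant '[[0,0,0,0.002,0],[0,0,0,0.001,0],[0,0,0,0.001,0],[0,0,0,0,0],[0,0,0,0,0]]'; python3 s.py;
```

```text
t: 10.92
eef_pos: [0.5693, -0.1338, 0.2526]
tool_rot: [-0.0, -0.017, 1.0, -0.0]
contact_force: [0.7, 0.2, -0.7]
gripper_width: 0.111
grasp_force: 39.8
[ 569.26 -133.8   252.63] xdir -178.03 F [ 0.68  0.21 -0.68] M [-0.001  0.027 -0.01 ] q7 1.83
```

```bash
python3 -m pendant '[[0,0,0,0.001,0],[0,0,0,0.001,0],[0,0,0,0,0],[0,0,0,0,0]]'; python3 s.py;python3 -m pendant '[[0,0,0,0.0008,0],[0,0,0,0,0],[0,0,0,0,0],[0,0,0,0,0]]'; python3 s.py
```

```text
t: 11.25
eef_pos: [0.5692, -0.1338, 0.2506]
tool_rot: [-0.0, -0.017, 1.0, 0.0]
contact_force: [0.0, 0.1, -0.0]
gripper_width: 0.11
grasp_force: 39.8
[ 569.23 -133.77  250.61] xdir -178.02 F [ 0.02  0.12 -0.05] M [0.002 0.054 0.003] q7 1.83
t: 11.58
eef_pos: [0.5693, -0.1338, 0.2499]
tool_rot: [0.0, -0.017, 1.0, 0.0]
contact_force: [0.9, -0.2, -0.1]
gripper_width: 0.111
grasp_force: 39.8
[ 569.26 -133.79  249.9 ] xdir -178.03 F [ 0.89 -0.2  -0.08] M [-0.008  0.047  0.007] q7 1.83
```

Inserted with no side force and the tip about 1 mm above the plug floor. Now turning clockwise, guarded by the wrist moment.

```bash
cat > g.py <<'E'
import sys
from station import bot
import numpy as np
exec(open("s.py").read())
sys.exit(int(abs(o['torque'][2])>float(sys.argv[1])))
E
python3 -m pendant '[[0,0,0,0,3],[0,0,0,0,3],[0,0,0,0,3],[0,0,0,0,3],[0,0,0,0,3],[0,0,0,0,0]]'>/dev/null; python3 g.py .09 && python3 -m pendant '[[0,0,0,0,3],[0,0,0,0,3],[0,0,0,0,3],[0,0,0,0,3],[0,0,0,0,3],[0,0,0,0,0]]' >/dev/null; python3 g.py .09
```

```text
[ 569.61 -132.9   249.94] xdir 166.93 F [ 0.45  2.61 -0.38] M [ 0.465 -0.19   0.019] q7 1.61
[ 569.74 -133.02  249.95] xdir 152.01 F [ 1.02  1.2  -0.9 ] M [ 0.648 -0.422  0.038] q7 1.4
```

```bash
python3 -m pendant '[[0,0,0.0004,0,1],[0,0,0,0,1.5],[0,0,0,0,0]]' >/dev/null; python3 g.py .08 && python3 -m pendant '[[0,0,0,0,1],[0,0,0,0,1],[0,0,0,0,0]]' >/dev/null && python3 g.py .08 && python3 -m pendant '[[0,0,0,0,1],[0,0,0,0,1],[0,0,0,0,0]]' >/dev/null && python3 g.py .08 && python3 -m pendant '[[0,0,0,0,1],[0,0,0,0,1],[0,0,0,0,0]]' >/dev/null && python3 g.py .08 && python3 -m pendant '[[0,0,0,0,1],[0,0,0,0,1],[0,0,0,0,0]]' >/dev/null && python3 g.py .08
```

```text
[ 569.67 -133.22  249.99] xdir 149.45 F [ 1.3   2.79 -0.97] M [ 0.559 -0.474  0.028] q7 1.36
[ 569.5  -133.43  249.96] xdir 147.42 F [ 2.88  3.3  -0.75] M [ 0.662 -0.491  0.038] q7 1.33
[ 569.51 -133.43  249.96] xdir 145.4 F [ 1.99  1.17 -0.19] M [ 0.649 -0.521  0.025] q7 1.31
[ 569.51 -133.42  249.94] xdir 143.4 F [ 2.32  2.4  -0.16] M [ 0.535 -0.541  0.035] q7 1.28
[ 569.52 -133.44  249.95] xdir 141.4 F [ 2.03  1.25 -0.14] M [ 0.585 -0.573  0.033] q7 1.25
```

```bash
python3 -m pendant '[[0,0,0,0,1],[0,0,0,0,1],[0,0,0,0,0]]' >/dev/null; python3 g.py .08 && python3 -m pendant '[[0,0,0,0,1],[0,0,0,0,1],[0,0,0,0,0]]' >/dev/null && python3 g.py .08 && python3 -m pendant '[[0,0,0,0,1],[0,0,0,0,1],[0,0,0,0,0]]' >/dev/null && python3 g.py .08 && python3 -m pendant '[[0,0,0,0,1],[0,0,0,0,1],[0,0,0,0,0]]' >/dev/null && python3 g.py .08 && python3 -m pendant '[[0,0,0,0,1],[0,0,0,0,1],[0,0,0,0,0]]' >/dev/null && python3 g.py .08 && python3 -m pendant '[[0,0,0,0,1],[0,0,0,0,1],[0,0,0,0,0]]' >/dev/null && python3 g.py .08 && python3 -m pendant '[[0,0,0,0,1],[0,0,0,0,1],[0,0,0,0,0]]' >/dev/null && python3 g.py .08; python3 -c "
from station import bot;print(bot.get_obs()['t'])"
```

```text
[ 569.5  -133.43  249.93] xdir 139.4 F [ 2.74  2.15 -0.27] M [ 0.555 -0.593  0.017] q7 1.22
[ 569.48 -133.44  249.9 ] xdir 137.39 F [ 3.16  2.42 -0.79] M [ 0.473 -0.677  0.048] q7 1.19
[ 569.49 -133.45  249.94] xdir 135.39 F [2.2  2.12 1.08] M [ 0.431 -0.68   0.043] q7 1.16
[ 569.5  -133.44  249.92] xdir 133.4 F [ 2.5   1.57 -0.24] M [ 0.479 -0.693  0.029] q7 1.14
[ 569.48 -133.48  249.91] xdir 131.39 F [2.71 1.89 1.27] M [ 0.473 -0.744  0.051] q7 1.11
[ 569.48 -133.43  249.91] xdir 129.39 F [ 3.96  1.65 -0.02] M [ 0.469 -0.706  0.04 ] q7 1.08
[ 569.62 -133.33  249.92] xdir 127.41 F [ 4.44  1.45 -0.72] M [ 0.475 -0.971  0.07 ] q7 1.05
15.5833
```

```bash
python3 -m pendant '[[0,0,0,0,1],[0,0,0,0,0],[0,0,0,0,0]]' >/dev/null; python3 g.py .12 && python3 -m pendant '[[0,0,0,0,1],[0,0,0,0,0],[0,0,0,0,0]]' >/dev/null && python3 g.py .12
```

```text
[ 569.72 -133.24  249.94] xdir 126.48 F [ 4.28  2.1  -0.64] M [ 0.637 -1.23   0.089] q7 1.04
[ 569.85 -133.18  249.98] xdir 125.48 F [ 5.06  2.54 -1.75] M [ 0.624 -1.278  0.111] q7 1.02
```

```bash
python3 -m pendant '[[0,0,0,0,1],[0,0,0,0,0],[0,0,0,0,0]]' >/dev/null; python3 g.py .13 && python3 -m pendant '[[0,0,0,0,1],[0,0,0,0,0],[0,0,0,0,0]]' >/dev/null && python3 g.py .14
```

```text
[ 569.97 -133.09  249.98] xdir 124.49 F [ 5.45  2.34 -2.42] M [ 0.614 -1.439  0.115] q7 1.01
[ 570.11 -132.99  250.02] xdir 123.5 F [ 6.37  2.92 -3.29] M [ 0.648 -1.544  0.05 ] q7 1.0
```

```bash
for i in 1 2 3; do python3 -m pendant '[[0,0,0,0,0]]' >/dev/null; python3 s.py; done; python3 -m pendant '[[0,0,0,0,1],[0,0,0,0,0],[0,0,0,0,0]]' >/dev/null; python3 s.py;python3 -m pendant '[[0,0,0,0,0]]' >/dev/null; python3 s.py
```

```text
[ 570.1  -132.99  249.99] xdir 123.5 F [ 6.45  1.7  -1.74] M [ 0.661 -1.546  0.104] q7 1.0
[ 570.08 -133.02  250.01] xdir 123.5 F [ 6.18  2.12 -1.69] M [ 0.708 -1.595  0.107] q7 1.0
[ 570.1  -132.99  250.  ] xdir 123.5 F [ 6.51  2.94 -2.95] M [ 0.728 -1.571  0.059] q7 1.0
[ 570.21 -132.9   250.01] xdir 122.5 F [ 6.97  3.01 -2.31] M [ 0.706 -1.629  0.062] q7 0.98
[ 570.24 -132.9   250.04] xdir 122.51 F [ 6.15  1.96 -2.22] M [ 0.763 -1.642  0.068] q7 0.98
```

```bash
python3 -m pendant '[[0,0,-0.0005,0,0.5],[0,0,0,0,0],[0,0,0,0,0]]' >/dev/null; for i in 1 2 3; do python3 -m pendant '[[0,0,0,0,0]]' >/dev/null; python3 s.py; done
```

```text
[ 570.08 -132.97  250.05] xdir 122.02 F [ 7.96  3.58 -3.07] M [ 0.823 -1.887  0.119] q7 0.98
[ 570.11 -132.95  250.05] xdir 122.02 F [ 7.2   3.01 -3.64] M [ 0.883 -1.887  0.123] q7 0.98
[ 570.09 -132.95  250.04] xdir 122.02 F [ 7.02  3.36 -4.31] M [ 0.861 -1.951  0.137] q7 0.98
```

Bearing on the stop with about 0.125 N m total (roughly 5 N at the bit after the spring), 60° from home. Turning back now.

```bash
python3 -m pendant '[[0,0,0.0005,0,-3],[0,0,0,0,-3],[0,0,0,0,-4],[0,0,0,0,-4],[0,0,0,0,-4],[0,0,0,0,-4],[0,0,0,0,-4],[0,0,0,0,-4],[0,0,0,0,0]]' ; python3 s.py; python3 -m pendant '[[0,0,0,0,-4],[0,0,0,0,-4],[0,0,0,0,-4],[0,0,0,0,-4],[0,0,0,0,-4],[0,0,0,0,-4],[0,0,0,0,-3],[0,0,0,0,-2],[0,0,0,0,-1],[0,0,0,0,0],[0,0,0,0,0],[0,0,0,0,0]]';python3 s.py
```

```text
t: 18.42
eef_pos: [0.5685, -0.134, 0.2495]
tool_rot: [-0.001, 0.241, 0.97, -0.0]
contact_force: [1.0, 0.6, -0.9]
gripper_width: 0.108
grasp_force: 39.9
[ 568.46 -134.03  249.48] xdir 152.06 F [ 1.01  0.6  -0.89] M [ 0.239 -0.316  0.025] q7 1.4
t: 19.42
eef_pos: [0.5691, -0.1336, 0.2497]
tool_rot: [-0.0, -0.016, 1.0, -0.0]
contact_force: [0.5, 1.0, -0.2]
gripper_width: 0.116
grasp_force: 39.9
[ 569.14 -133.59  249.7 ] xdir -178.12 F [ 0.53  1.04 -0.25] M [-0.    -0.066  0.011] q7 1.83
```

```bash
python3 -m pendant '[[0,0.0,-0.0002,-0.002,0],[0,0,0,-0.002,0],[0,0,0,-0.002,0],[0,0,0,0,0]]' >/dev/null; python3 s.py; python3 -m pendant '[[0,0,0,-0.001,0],[0,0,0,-0.001,0],[0,0,0,-0.001,0],[0,0,0,0,0]]'>/dev/null;python3 s.py
```

```text
[ 569.48 -133.65  256.39] xdir -178.04 F [ 0.36 -0.25 -0.49] M [-0.023  0.208  0.004] q7 1.83
[ 569.36 -133.66  259.01] xdir -178.03 F [-1.01  1.11 -0.45] M [0.012 0.16  0.04 ] q7 1.83
```

```bash
python3 -m pendant '[[0,0,0,-0.002,0],[0,0,0,-0.002,0],[0,0,0,-0.002,0],[0,0,0,-0.002,0],[0,0,0,0,0]]' >/dev/null; python3 s.py; python3 -m pendant '[[0,0,0,-0.004,0],[0,0,0,-0.005,0],[0,0,0,-0.007,0],[0,0,0,-0.01,0],[0,0,0,-0.02,0],[0,0,0,-0.03,0],[0,0,0,0,0],[0,0,0,0,0]]';python3 s.py
```

```text
[ 569.35 -133.7   267.28] xdir -178.03 F [-0.11 -0.35 -0.41] M [-0.035  0.371  0.   ] q7 1.82
t: 21.17
eef_pos: [0.5703, -0.1339, 0.3457]
tool_rot: [0.003, -0.017, 1.0, -0.0]
contact_force: [-0.8, -1.1, -1.2]
gripper_width: 0.108
grasp_force: 40.0
[ 570.27 -133.85  345.69] xdir -178.03 F [-0.81 -1.08 -1.22] M [0.04  0.045 0.028] q7 1.81
```

```bash
python3 -m pendant '[[0,0,0,0,6],[0,0,0,0,6],[0,0,0,0,5.6],[0,0,0,0,0]]' >/dev/null; python3 -m pendant '[[0,0.0085,0.0316,0,0],[0,0.0085,0.0316,0,0],[0,0.0085,0.0316,0,0],[0,0.0085,0.0316,0,0],[0,0.0085,0.0316,0,0],[0,0.0085,0.0316,0,0],[0,0.0085,0.0316,0,0],[0,0.0085,0.0316,0,0],[0,0.0085,0.0316,0,0],[0,0.0085,0.0316,0,0],[0,0,0,0,0],[0,0,0,0,0]]' >/dev/null; python3 -m pendant '[[0,0,0,0.03,0],[0,0,0,0.02,0],[0,0,0,0,0],[0,0,0,0,0],[0,0,0,0,0]]' >/dev/null;python3 s.py; python3 look.py w6
```

```text
[573.29 192.7  293.84] xdir 164.34 F [ 0.44 -0.21  0.75] M [-0.016  0.    -0.008] q7 0.95
22.9167 [0.57329079 0.19269645 0.293839  ] [4.75791012e-04 1.36222043e-01 9.90678215e-01 6.20154805e-05] [-0.53640712  0.48791074  0.14373243  1.83411401 -0.09100866  0.82503517
  0.95003355]
cam [0.49368722 0.21469391 0.26354342]
P pocket_floor 0.82 [405.2 330.4] [0.7095 0.2688 0.008 ]
P pocket_floor 0.65 [274.3 209.8] [0.5752 0.1908 0.008 ]
P key 0.55 [277.9 250.9] [0.6087 0.1843 0.008 ]
```

View pics/w6.png

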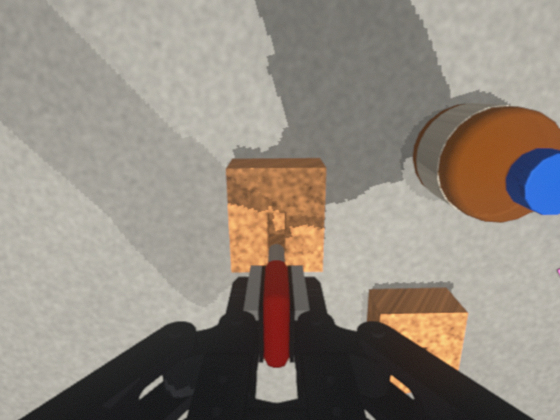

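The key (shank at (277,250)) lines up with the pocket at (277,220), and the pose matches the pick-up pose. Lowering.

```bash
python3 -m pendant '[[0,0,0,0.015,0],[0,0,0,0.015,0],[0,0,0,0.01,0],[0,0,0,0,0],[0,0,0,0,0]]' >/dev/null;python3 s.py;  python3 -m pendant '[[0,0,0,0.002,0],[0,0,0,0.002,0],[0,0,0,0.002,0],[0,0,0,0.002,0],[0,0,0,0,0],[0,0,0,0,0]]' >/dev/null;python3 s.py
```

```text
[572.67 193.58 252.87] xdir 164.38 F [-0.07 -0.16 -0.83] M [0.027 0.015 0.055] q7 0.96
[572.66 193.57 244.85] xdir 164.38 F [ 0.2  -0.24 -1.16] M [-0.001 -0.009 -0.007] q7 0.96
```

```bash
python3 -m pendant '[[0,-0.0008,-0.0005,0.002,0],[0,0,0,0.003,0],[0,0,0,0.003,0],[0,0,0,0.003,0],[0,0,0,0.003,0],[0,0,0,0.003,0],[0,0,0,0.002,0],[0,0,0,0.001,0],[0,0,0,0,0],[0,0,0,0,0]]' >/dev/null;python3 s.py;  python3 -m pendant '[[0,0,0,0.001,0],[0,0,0,0,0],[0,0,0,0,0]]' >/dev/null;python3 s.py;  python3 -m pendant '[[0,0,0,0.001,0],[0,0,0,0,0],[0,0,0,0,0]]' >/dev/null;python3 s.py
```

```text
[573.36 192.89 224.86] xdir 164.38 F [ 0.43  0.03 -1.64] M [ 0.04   0.011 -0.024] q7 0.96
[573.34 192.94 223.97] xdir 164.38 F [0.48 0.75 0.28] M [0.024 0.034 0.019] q7 0.96
[573.45 192.93 223.01] xdir 164.37 F [-0.64 -1.64 -0.74] M [0.037 0.02  0.002] q7 0.96
```

```bash
python3 -m pendant '[[0,0,0,0.0007,0],[0,0,0,0,0],[0,0,0,0,0]]' >/dev/null;python3 s.py;  python3 -m pendant '[[0,0,0,0.0007,0],[0,0,0,0,0],[0,0,0,0,0]]' >/dev/null;python3 s.py
```

```text
[573.49 192.93 222.94] xdir 164.37 F [-0.75 -0.17  5.73] M [-0.162  0.477  0.025] q7 0.96
[573.51 192.93 222.9 ] xdir 164.37 F [-3.43 -0.71 12.11] M [-0.309  0.859  0.008] q7 0.96
```

On the pocket floor (12 N upward reaction). Releasing slowly and backing off.

```bash
python3 -m pendant '[[0,0,0,-0.0012,0],[0,0,0,0,0],[0.014,0,0,0,0],[0.02,0,0,0,0],[0.03,0,0,0,0],[0.045,0,0,0,0],[0.06,0,0,0,0],[0.06,0,0,0,0],[0.06,0,0,0,0]]'; python3 -m pendant '[[0.06,0,0,-0.01,0],[0.06,0,0,-0.02,0],[0.06,0,0,-0.025,0],[0.06,0,0,-0.025,0],[0.06,0,0,0,0],[0.06,0,0,0,0]]' ; python3 look.py w7; python3 m1.py w7
```

```text
t: 26.62
eef_pos: [0.5733, 0.1929, 0.2226]
tool_rot: [-0.0, 0.136, 0.991, -0.0]
contact_force: [0.6, 0.2, 0.2]
gripper_width: 0.705
grasp_force: 0.0
t: 27.12
eef_pos: [0.574, 0.193, 0.3051]
tool_rot: [0.002, 0.136, 0.991, 0.001]
contact_force: [0.1, 0.8, -1.0]
gripper_width: 0.704
grasp_force: 0.0
27.1167 [0.57397111 0.19301876 0.30509291] [0.00176957 0.13598738 0.99070831 0.00115644] [-0.53852496  0.47379298  0.14641108  1.82614116 -0.08940253  0.84376491
  0.94915528]
cam [0.49443011 0.21504753 0.27457246]
P pocket_floor 0.55 [275.3 199.5] [0.5723 0.1937 0.008 ]
P key 0.78 [273.7 202.5] [0.5743 0.1918 0.008 ]
tool x dir deg 164.3682731291017
red 841 c [573.8 192.6] z [0.0643 0.0836 0.0851] [(30.4, -15.6), (8.9, 74.4)]
redtop 689 c [573.9 192.6] z [0.0814 0.0839 0.0852] [(30.1, -15.5), (8.9, 74.5)]
blocktop 8239 c [575.1 192.4] z [0.0354 0.0365 0.0376] [(76.0, -15.1), (64.9, 74.9)]
white 34936 [0.56467672 0.19464666 0.1939264 ]
```

View pics/w7.png

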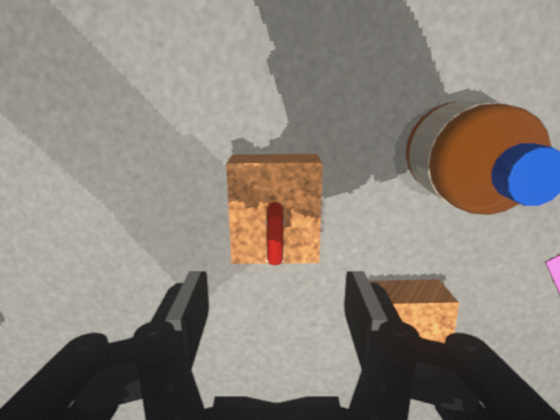

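The key stands upright in its pocket at (275,235), with the same centre and top height as before (z 0.084). The gripper is open and clear.

```bash
python3 -c "
from station import bot;print(bot.hand_in())"
```

```text
the job is handed in; nothing more can be done
None
```

The job is handed in with every step carried out: the key went in fully and turned about 58° clockwise, bearing on the stop at an estimated 5 N. It was then turned home, withdrawn and stood back on its pocket floor with the gripper clear; the hand-in returned no verdict.

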